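# Set the hold-down screw of a sensor test jig

### The arm

A 7-joint arm with a two-finger parallel gripper is mounted at the origin on a cart in front of the work surface, level with it; the furniture and walls round the work are solid. World frame = base frame: x ahead of the robot, y to its left, z up, the work surface at z = 0. Lengths are in mm, angles in rad, forces in N, time in s.
With the tool pointing down it reaches from about 400 to 875 mm from the base axis. Payload 4.4 kg.
Tool frame: the origin (TCP) lies midway between the tips of the shut fingers; the grasp point (between the pads) lies 19 mm behind it; z points along the fingers, y is the line along which they close (so a half turn about z gives the same grasp; the last joint's range is limited). The gripper opens to 85 mm and grips with 20 to 120 N. Pads are 22 mm wide; open, the fingers measure 114 mm over their backs; the gripper's body (76 mm by 85 mm) begins 54 mm behind the grasp point. The pads swing forward as they close: fully open they stand 13 mm farther back than shut.
Start: joints at [1.188, 0.628, 0.038, 1.517, -0.027, 0.996, -0.02], TCP at [202.521, -617.659, 231.313] pointing down, gripper open.
Joint ranges: [-3.06, 3.06], [-0.37, 2.12], [-1.25, 1.32], [0.18, 2.47], [-1.1, 4.24], [0.23, 1.98], [-2.94, 2.94]. Speed limits (rad/s): [2.57, 2.57, 3.14, 3.14, 3.14, 3.14, 3.14].

### API

Orientations are given as [roll, pitch, yaw] about the fixed x, y, z axes, in that order (R = Rz(yaw) Ry(pitch) Rx(roll)).
In Python, from cell import ctrl, get_image, get_calibration gives the robot as it stands.
- The arm moves only by the shell command python3 -m creep 'ROWS'. ROWS is JSON, a list of rows, each an object of numbers: "dx", "dy", "dz": the shift along the world's x, y, z normalised to -1 to 1, where 1 is 0.4 m; "rx", "ry", "rz": the turn, a rotation vector about the world's x, y, z normalised to -1 to 1, where 1 is 2 pi rad; "grip": the closure, from -1 (fully open) to 1 (shut). A call has exactly 5 rows; each row is the pose to reach, as a shift and turn from the pose commanded when the call began, turning the shorter way round; what a row does not reach only later rows make up. A row lasts 1/8 s, in which the tool goes at most 62.5 mm and 10.7 degrees, less where a joint would pass 70% of its speed; a pose out of reach is approached as far as the arm can. A call with a number of a shift or a turn outside -1 to 1 is refused whole. A call with a gripper value outside its range is refused whole. The fingers move at their own pace and stop on an object; the grip force is fixed at half the most. Time passes only in rows, so rows that repeat a pose let the fingers close, or fill a call up. It gives the time, the measured TCP pose, the force, the opening and the grip force at its end, in the units of the state.
- ctrl.read_state(): the state, without advancing time (a new reading comes with each control period).
- get_image(name): name is "side" or "top" or "wrist"; returns the picture (480x640x3 uint8, red, green, blue); there is no depth.
- get_calibration(name): a dict with "mtx" (3x3 intrinsics, pixels), "world_from_camera" (4x4, takes a point from camera to world coordinates). Camera axes: x right, y down, z forward; pixel columns grow to the right and rows downward; lengths in mm; the calibration is good to about 2 mm. The wrist camera is an equidistant fisheye: a pixel r from the principal point sees the ray r / f radians off the axis. A picture is of the moment at which its call begins: read the wrist's pose just before it. get_calibration takes no time and is no camera call; for the wrist camera it gives the pose at the moment of the call.
- ctrl.finish_job(): hands the job in; it is judged then, once.
The state is a dict: "clock": time; "qpos": joint angles; "qd": joint speeds; "tau": joint torques, N m; "eef_pos": TCP position; "tool_rot": TCP orientation; "force": force on the tool from outside, world axes, zero at the start; "torque": the same for the moment, N m; "width": finger opening in mm; "gripper_force": force on a finger pad.
Only numpy, scipy, OpenCV 4.12 (cv2) and the standard library are available. Lean on these libraries where they do the work, as an engineer would, in place of code of your own. Each camera call takes 0.05 s, during which the arm holds its last target. There are 200 camera calls.

### The job

Lower the hold-down arm of the sensor test jig and set its thumbscrew: swing the red-handled arrest lever out from under the propped-up arm so that the arm sinks level onto its stop, then swing the lever fully back so that its pin locks over the arm. Now turn the black thumbscrew clockwise until its foot is seated firmly on the white sensor and it will turn no further, then back it off a quarter turn. Finish while still gripping the thumbscrew at that setting, so that it cannot creep before its lock nut is tightened; do not shift the sensor or the things lying about.

Things in the scene. Friction and masses are not known exactly. Their poses are not given: they have to be found in the camera images.
- test_jig: Test jig, fixed: grey plate 190 x 130 mm, top at z = 12 mm, with a nest for the sensor, a hinged blue hold-down arm and a swing catch. Origin at bench height, below the thumbscrew's axis. +x runs from the screw back to the arm's hinge (axis along y at x = 110, z = 69 mm), +y to the catch's side (robot's left at yaw 0), z up; yaw within 0.35 rad.
- hold_down_arm (a joint): Blue hold-down arm, bar 24 mm wide, 14 mm thick, with a damped hinge at its rear. 0 = level on its stop (top at z = 76 mm); grows as the front end rises; about 0.5 rad at the start, propped on the lever's pin. With the pin clear it sinks by itself to 0 in about 1 s.
- arrest_lever (a joint): Swing catch left of the arm: 10 mm pin, red handle. 0 = arrested, at its end stop, the pin across the arm's path (under the raised arm, 1.5 mm above the level arm); grows clockwise from above, the handle going to the jig's rear. Frees the arm at about 1.1, end stop 1.4 rad. Stays where left; 3 to 6 N at the handle move it. Starts at 0 to 0.12.
- lever_grip (a point): On the axis of the upright red handle post (16 mm diameter, z = 84 to 123 mm), at the height to grip from above, z = 107.5 mm. Moves on a circle of 75 mm radius about lever_pivot: at joint 0 it is 48 mm in front of (jig -x) and 57 mm left of (+y) the pivot, at 1.4 rad 48 mm behind and 58 mm left.
- lever_pivot (a point): Centre of the lever's upright pivot axis, z = 77.5 mm; at x = 60, y = 38 mm in the jig's frame. The hub below and around it is 25 mm across and reaches up to z = 93 mm.
- thumbscrew (a joint): Angle of the black fluted thumbscrew. 0 = foot seated on the sensor, a hard stop; grows counter-clockwise from above = backing off, the knob rising 4 mm a turn; a quarter turn off is 1.57 rad. End stop 4.0. Starts at 1.0 to 2.4. Friction 0.05 N m, stays where left. A white line on the knob points to the jig's front (-x) at 0.
- thumbscrew_grip (a point): On the axis of the knob (34 mm diameter; grip from 12 mm below to 9 mm above this point), at the height to grip from above. With the arm level the axis is upright and this point at z = 110 mm (screw at 0) to 112.5 mm. The brass lock nut ends 25 mm below it.
- screw_spindle: The thumbscrew with its steel spindle and orange 18 mm foot, carried by the arm: turns and moves with the knob. Origin on the screw's axis, 41 mm below thumbscrew_grip.
- sensor_node: White sensor housing, 84 x 60 x 25 mm, lying loose in the nest on a floor 16 mm above the bench, under the screw; origin at the centre of its underside, long side along its own x, which is the jig's y.
- spare_sensor: Bystander: a second white sensor housing, 84 x 60 x 25 mm, loose on the bench at the left; origin under its centre.
- black_tape: Bystander: roll of black tape, 60 mm across, 18 mm high, loose on the bench at the left front; origin under its centre.
- grey_fuse_box: Bystander: small light grey box, 37 x 59 x 22 mm, loose on the bench at the right front of the jig; origin under its centre.

How it is judged:
By the outcome, as a careful person would: the job done as asked, in the order asked, and still so for the second after the job is handed in, while the arm keeps its last pose, push and grip.
It also fails if it takes over 72 s, if anything falls off the work surface, if the arm or the gripper's body presses on something with over 40 N, if the wrist force passes 120 N, or if a joint passes its speed limit or range.

## Working session

There is one attempt and no reset: what is moved stays moved. The work goes in short steps, Python scripts to look and compute and a shell command to move; the robot and the scene stay as the last step left them, time stands still between calls to the robot, and variables do not carry over. Pictures are saved under pics/ and viewed, at most 10 in all, crops included, and the job is handed in when it is done.

```bash
mkdir -p pics; ls; python3 - <<'E'
from cell import ctrl,get_image,get_calibration
import cv2,json
s=ctrl.read_state(); print(s)
for n in("top","side"):
    cv2.imwrite(f"pics/{n}0.png",get_image(n)[:,:,::-1]); c=get_calibration(n); print(n,c)
E
```

```text
pics
{'clock': 0.0, 'qpos': array([ 1.18817827,  0.6293533 ,  0.03844636,  1.51840034, -0.02701114,
        0.99628257, -0.02002215]), 'qd': array([-9.96137535e-04, -1.08332159e-04, -7.08912925e-04, -9.07920131e-05,
        1.28693138e-03,  9.61304927e-04, -1.43071059e-03]), 'tau': array([-1.00738682e-04, -5.63411343e+01,  1.22669253e+00, -1.93448532e+01,
        1.11318284e-02,  1.03699465e-02, -6.70961654e-06]), 'eef_pos': array([ 202.33235928, -617.03465402,  230.37417433]), 'tool_rot': array([-3.13966729e+00,  1.97270765e-05,  3.16785568e-01]), 'force': array([ 0.62499296,  0.35694498, -0.12210617]), 'torque': array([ 0.00719808, -0.01691511, -0.01896822]), 'gripper_force': 0.0, 'width': 85.8720127171876}
top {'mtx': array([[454.78215401,   0.        , 313.98816395],
       [  0.        , 454.78215401, 240.47188701],
       [  0.        ,   0.        ,   1.        ]]), 'world_from_camera': array([[ 1.62730397e-02, -9.86571413e-01,  1.62517801e-01,
         3.70569186e+02],
       [-9.99433394e-01, -1.12601099e-02,  3.17190901e-02,
         1.87002938e+02],
       [-2.94631792e-02, -1.62941884e-01, -9.86195652e-01,
         1.02246899e+03],
       [ 0.00000000e+00,  0.00000000e+00,  0.00000000e+00,
         1.00000000e+00]])}
side {'mtx': array([[491.47754259,   0.        , 320.0741304 ],
       [  0.        , 491.47754259, 240.69105497],
       [  0.        ,   0.        ,   1.        ]]), 'world_from_camera': array([[-9.96259046e-01, -5.52355963e-02,  6.64600859e-02,
         4.50666315e+02],
       [-8.56939027e-02,  5.32167289e-01, -8.42291239e-01,
         1.04926884e+03],
       [ 1.11565751e-02, -8.44835490e-01, -5.34909829e-01,
         6.46080136e+02],
       [ 0.00000000e+00,  0.00000000e+00,  0.00000000e+00,
         1.00000000e+00]])}
```

View pics/top0.png

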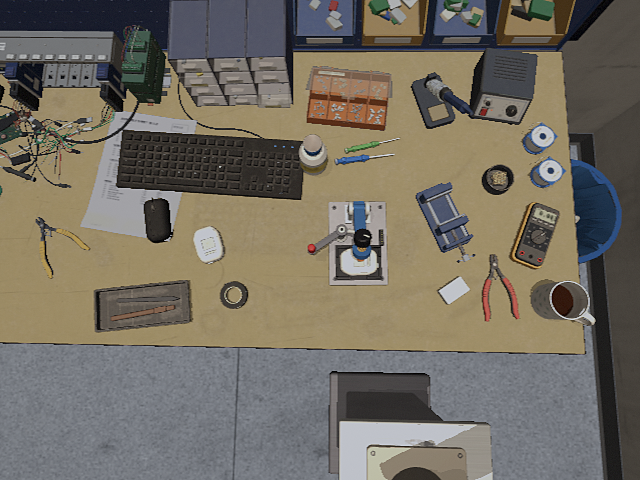

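View pics/side0.png

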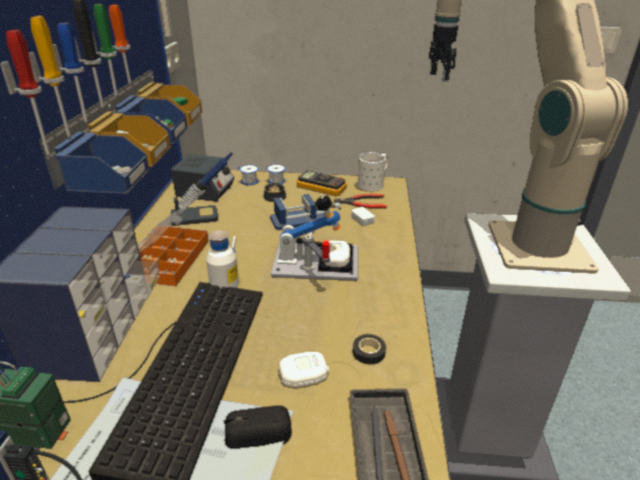

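The top view shows the jig plate at about (330–388, 202–285), the red handle at (312,247), the hub at (341,230) and the knob at (362,238). In the side view the red post is at (326,250), with the arm propped up. Measuring now.

```bash
cat > h.py <<'E'
import cv2,numpy as np
from cell import ctrl,get_image,get_calibration
def ray(n,uv,c=None):
    c=c or get_calibration(n);M=c["world_from_camera"];d=np.linalg.solve(c["mtx"],[uv[0],uv[1],1.]);return M[:3,3],M[:3,:3]@d
def plane(n,uv,z):
    o,d=ray(n,uv);return o+d*(z-o[2])/d[2]
def tri(a,ua,b,ub):
    o,d=ray(a,ua);p,e=ray(b,ub);d/=np.linalg.norm(d);e/=np.linalg.norm(e)
    s=np.linalg.lstsq(np.c_[d,-e],p-o,rcond=None)[0];A=o+d*s[0];B=p+e*s[1];return (A+B)/2,np.linalg.norm(A-B)
def proj(n,P):
    c=get_calibration(n);M=c["world_from_camera"];q=c["mtx"]@(M[:3,:3].T@(np.asarray(P)-M[:3,3]));return q[:2]/q[2]
def redmask(im):
    h=cv2.cvtColor(im,cv2.COLOR_RGB2HSV);return (((h[...,0]<6)|(h[...,0]>174))&(h[...,1]>170)&(h[...,2]>90)).astype(np.uint8)
def blob(m,roi):
    x0,y0,x1,y1=roi;k=np.zeros_like(m);k[y0:y1,x0:x1]=m[y0:y1,x0:x1];n,l,s,c=cv2.connectedComponentsWithStats(k);i=1+s[1:,4].argmax();return c[i],s[i],l==i
E
python3 - <<'E'
from h import *
t=cv2.imread("pics/top0.png")[:,:,::-1].copy();s=cv2.imread("pics/side0.png")[:,:,::-1].copy()
ct,st,_=blob(redmask(t),(295,235,325,260));cs,ss,_=blob(redmask(s),(310,230,345,270))
print(ct,st,cs,ss,tri("top",ct,"side",cs), plane("top",ct,123),plane("top",ct,107))
# plate: low-saturation grey
h=cv2.cvtColor(t,cv2.COLOR_RGB2HSV);m=((h[...,1]<40)&(h[...,2]>110)).astype(np.uint8)
c,st,l=blob(m,(320,190,400,300));cnt=max(cv2.findContours(l.astype(np.uint8),0,2)[0],key=cv2.contourArea)
P=np.array([plane("top",p[0],12)[:2] for p in cnt],np.float32);r=cv2.minAreaRect(P);print(st,r,cv2.boxPoints(r))
cv2.imwrite("pics/crop1.png",np.hstack([cv2.resize(t[190:300,290:400],(400,400),interpolation=2)[:,:,::-1],cv2.resize(s[200:290,265:365],(400,400),interpolation=2)[:,:,::-1]]))
E
```

```text
[311.13333333 247.16666667] [308 244   7   8  30] [325.2020202  248.76767677] [322 241   7  18  99] (array([506.75845265, 222.24680546, 102.52232395]), np.float64(2.887998036775811)) [505.1538094  221.42626052 123.        ] [507.54783744 222.03859198 107.        ]
[ 329  202   59   83 1586] ((533.79931640625, 121.37482452392578), (186.32530212402344, 129.19345092773438), 0.817302942276001) [[439.72476  184.6361  ]
 [441.56754   55.455784]
 [627.8739    58.113556]
 [626.0311   187.29387 ]]
```

View pics/crop1.png

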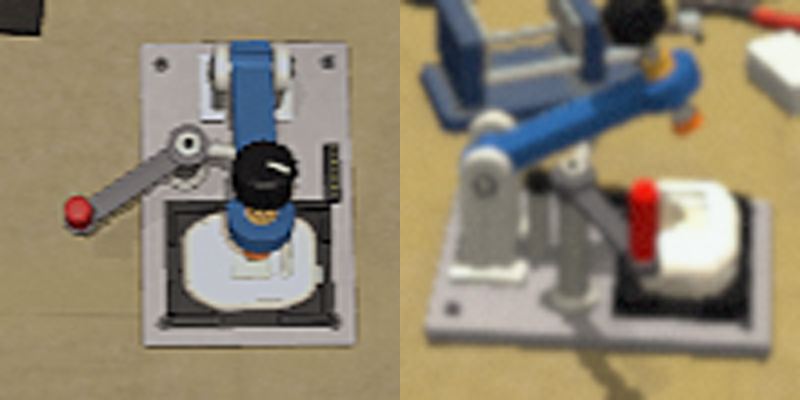

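The crop shows the hub bore at crop (188,143), which is full-frame (341.7,229.3). The red top is at crop (77,209), and the yaw is near 0. The arm is up and the knob line is visible.

```bash
python3 - <<'E'
from h import *
pv=plane("top",(341.7-.4,229.3-.4),93);g=plane("top",(311.1,247.2),119)
print("pivot",pv,"grip",g,"d",np.linalg.norm((g-pv)[:2]))
sp=plane("top",(0,0),0)
for yaw in (0,.014,.03):
    R=np.array([[np.cos(yaw),-np.sin(yaw)],[np.sin(yaw),np.cos(yaw)]])
    o=pv[:2]-R@[60,38];print(yaw,"origin",o, "grip local",R.T@(g[:2]-pv[:2]), "ang",np.arctan2(57,-48)-np.arctan2(*(R.T@(g[:2]-pv[:2]))[::-1]))
# side view pivot check
print(proj("side",[pv[0],pv[1],93]), "crop", (proj("side",[pv[0],pv[1],93])-[265,200])*[4,400/90])
print([proj("side",[x,y,12]).round(1).tolist() for x,y in ((439,184.6),(626,187))])
E
```

```text
pivot [548.74856239 160.53546788  93.        ] grip [505.68379203 221.64520459 119.        ] d 74.75944332526834
0 origin [488.74856239 122.53546788] grip local [-43.06477036  61.10973671] ang 0.08601142379687499
0.014 origin [489.28642491 121.69921926] grip local [-42.20504171  61.70663514] ang 0.10001142379687478
0.03 origin [489.91538937 120.75283659] grip local [-41.21237554  62.37398872] ang 0.11601142379687479
[307.10754644 235.49505755] crop [168.43018574 157.75581136]
[[356.3, 275.8], [270.9, 271.3]]
```

```bash
A='{"dx":0.545,"dy":0.49,"dz":0.05,"rz":0.14,"grip":-1}'; python3 -m creep '[{"dx":0.545,"dy":0.49,"dz":0.05,"rz":0.14,"grip":-1},{"dx":0.545,"dy":0.49,"dz":0.05,"rz":0.14,"grip":-1},{"dx":0.545,"dy":0.49,"dz":0.05,"rz":0.14,"grip":-1},{"dx":0.545,"dy":0.49,"dz":0.05,"rz":0.14,"grip":-1},{"dx":0.545,"dy":0.49,"dz":0.05,"rz":0.14,"grip":-1}]'
```

```text
$[0]: bad value
```

```bash
python3 -m creep '[{"dx":0.545,"dy":0.49,"dz":0.05,"rx":0,"ry":0,"rz":0.14,"grip":-1},{"dx":0.545,"dy":0.49,"dz":0.05,"rx":0,"ry":0,"rz":0.14,"grip":-1},{"dx":0.545,"dy":0.49,"dz":0.05,"rx":0,"ry":0,"rz":0.14,"grip":-1},{"dx":0.545,"dy":0.49,"dz":0.05,"rx":0,"ry":0,"rz":0.14,"grip":-1},{"dx":0.545,"dy":0.49,"dz":0.05,"rx":0,"ry":0,"rz":0.14,"grip":-1}]'
```

```text
clock: 0.72
eef_pos: [422.9, -418.8, 251.3]
tool_rot: [3.141, -0.001, 1.204]
force: [0.9, -0.8, -0.6]
width: 85.1
gripper_force: 0.0
```

```bash
python3 -m creep '[{"dx":0.3,"dy":0.675,"dz":0,"rx":0,"ry":0,"rz":0.13,"grip":-1},{"dx":0.3,"dy":0.675,"dz":0,"rx":0,"ry":0,"rz":0.13,"grip":-1},{"dx":0.3,"dy":0.675,"dz":0,"rx":0,"ry":0,"rz":0.13,"grip":-1},{"dx":0.3,"dy":0.675,"dz":0,"rx":0,"ry":0,"rz":0.13,"grip":-1},{"dx":0.3,"dy":0.675,"dz":0,"rx":0,"ry":0,"rz":0.13,"grip":-1}]'
python3 -m creep '[{"dx":-0.07,"dy":0.7,"dz":0,"rx":0,"ry":0,"rz":0.026,"grip":-1},{"dx":-0.07,"dy":0.7,"dz":0,"rx":0,"ry":0,"rz":0.026,"grip":-1},{"dx":-0.07,"dy":0.7,"dz":0,"rx":0,"ry":0,"rz":0.026,"grip":-1},{"dx":-0.07,"dy":0.7,"dz":0,"rx":0,"ry":0,"rz":0.026,"grip":-1},{"dx":-0.07,"dy":0.7,"dz":0,"rx":0,"ry":0,"rz":0.026,"grip":-1}]'
```

```text
clock: 1.35
eef_pos: [541.2, -148.5, 251.2]
tool_rot: [3.141, -0.001, 2.019]
force: [0.2, 0.1, -0.4]
width: 85.6
gripper_force: 0.0
clock: 1.98
eef_pos: [511.4, 132.5, 251.4]
tool_rot: [3.141, -0.001, 2.181]
force: [0.5, -0.5, -0.1]
width: 85.4
gripper_force: 0.0
```

```bash
python3 -m creep '[{"dx":-0.0125,"dy":0.224,"dz":0,"rx":0,"ry":0,"rz":0,"grip":-1},{"dx":-0.0125,"dy":0.224,"dz":0,"rx":0,"ry":0,"rz":0,"grip":-1},{"dx":-0.0125,"dy":0.224,"dz":-0.253,"rx":0,"ry":0,"rz":0,"grip":-1},{"dx":-0.0125,"dy":0.224,"dz":-0.253,"rx":0,"ry":0,"rz":0,"grip":-1},{"dx":-0.0125,"dy":0.224,"dz":-0.253,"rx":0,"ry":0,"rz":0,"grip":-1}]'
python3 - <<'E'
from h import *
print(get_calibration("wrist"),ctrl.read_state()["eef_pos"]);im=get_image("wrist");cv2.imwrite("pics/w1.png",im[:,:,::-1])
c,s,l=blob(redmask(im),(0,0,640,480));print(c,s)
E
```

```text
clock: 2.6
eef_pos: [505.3, 216.7, 147.5]
tool_rot: [-3.135, -0.001, 2.177]
force: [-0.1, -0.2, 0.7]
width: 85.5
gripper_force: 0.0
{'mtx': array([[371.64829954,   0.        , 313.04917082],
       [  0.        , 371.64829954, 239.71627802],
       [  0.        ,   0.        ,   1.        ]]), 'world_from_camera': array([[ 8.21696904e-01,  5.42041782e-01,  1.76082098e-01,
         4.57305360e+02],
       [ 5.69870399e-01, -7.77155765e-01, -2.66976863e-01,
         2.85181264e+02],
       [-7.86939660e-03,  3.19718037e-01, -9.47480052e-01,
         2.89948339e+02],
       [ 0.00000000e+00,  0.00000000e+00,  0.00000000e+00,
         1.00000000e+00]])} [505.30442602 216.67208753 147.45946711]
[319.67959372 267.59095106] [ 306  245   29   46 1083]
```

View pics/w1.png

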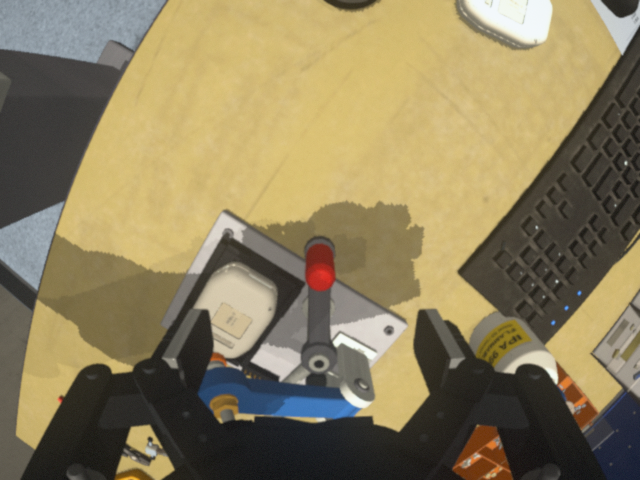

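The wrist view shows the red post at (320,268), centred between the open fingers (pads near x=205 and x=430). The hub is at (319,362) and the arm is propped up.

```bash
cat >> h.py <<'E'
def wray(uv):
    c=get_calibration("wrist");M=c["world_from_camera"];K=c["mtx"];q=np.array([(uv[0]-K[0,2])/K[0,0],(uv[1]-K[1,2])/K[1,1]]);r=np.linalg.norm(q)
    return M[:3,3],M[:3,:3]@np.r_[q/r*np.sin(r),np.cos(r)]
def wplane(uv,z):
    o,d=wray(uv);return o+d*(z-o[2])/d[2]
E
python3 - <<'E'
from h import *
print(ctrl.read_state()["eef_pos"],wplane((319.7,267.6),105),wplane((320,283),121),wplane((318.5,362),93))
E
```

```text
[506.87656299 217.71878592 149.49466885] [505.97892485 222.49783975 105.        ] [506.92704276 221.04781958 121.        ] [547.84263856 162.00324012  93.        ]
```

```bash
python3 -m creep '[{"dx":0,"dy":0.003,"dz":-0.05,"rx":0,"ry":0,"rz":0,"grip":-1},{"dx":0,"dy":0.003,"dz":-0.1,"rx":0,"ry":0,"rz":0,"grip":-1},{"dx":0,"dy":0.003,"dz":-0.15,"rx":0,"ry":0,"rz":0,"grip":-1},{"dx":0,"dy":0.003,"dz":-0.15,"rx":0,"ry":0,"rz":0,"grip":-1},{"dx":0,"dy":0.003,"dz":-0.15,"rx":0,"ry":0,"rz":0,"grip":-1}]'
```

```text
clock: 3.28
eef_pos: [508.8, 219.8, 91.9]
tool_rot: [3.139, 0.0, 2.176]
force: [0.5, 0.2, -0.6]
width: 85.4
gripper_force: 0.0
```

```bash
python3 -m creep '[{"dx":-0.006,"dy":0.0055,"dz":-0.007,"rx":0,"ry":0,"rz":0,"grip":-1},{"dx":-0.006,"dy":0.0055,"dz":-0.007,"rx":0,"ry":0,"rz":0,"grip":1},{"dx":-0.006,"dy":0.0055,"dz":-0.007,"rx":0,"ry":0,"rz":0,"grip":1},{"dx":-0.006,"dy":0.0055,"dz":-0.007,"rx":0,"ry":0,"rz":0,"grip":1},{"dx":-0.006,"dy":0.0055,"dz":-0.007,"rx":0,"ry":0,"rz":0,"grip":1}]'
python3 -m creep '[{"dx":0,"dy":0,"dz":0,"rx":0,"ry":0,"rz":0,"grip":1},{"dx":0,"dy":0,"dz":0,"rx":0,"ry":0,"rz":0,"grip":1},{"dx":0,"dy":0,"dz":0,"rx":0,"ry":0,"rz":0,"grip":1},{"dx":0,"dy":0,"dz":0,"rx":0,"ry":0,"rz":0,"grip":1},{"dx":0,"dy":0,"dz":0,"rx":0,"ry":0,"rz":0,"grip":1}]'
```

```text
clock: 3.9
eef_pos: [505.3, 221.5, 87.4]
tool_rot: [3.141, -0.0, 2.177]
force: [-1.6, -1.1, 3.6]
width: 14.3
gripper_force: 58.4
clock: 4.53
eef_pos: [505.3, 221.5, 87.4]
tool_rot: [3.141, -0.0, 2.177]
force: [1.2, 0.4, 3.4]
width: 14.6
gripper_force: 58.4
```

```bash
cat > arc.py <<'E'
import numpy as np,sys
# rows along arc about pivot: args x y total n
x,y,t,n=map(float,sys.argv[1:5]);P=np.array([548.5,160.8]);v=np.array([x,y])-P;v*=75/np.linalg.norm(v)
for k in range(1,int(n)+1):
    a=-t*k/n;R=np.array([[np.cos(a),-np.sin(a)],[np.sin(a),np.cos(a)]]);d=(R@v-v)/400
    print(k,d.round(4),round(a/2/np.pi,4), (P+R@v).round(1))
E
python3 arc.py 505.3 221.5 .62 5; echo; python3 arc.py 505.3 221.5 1.24 10 | tail -5
```

```text
1 [0.0197 0.0123] -0.0197 [512.9 226.8]
2 [0.0408 0.022 ] -0.0395 [521.3 230.7]
3 [0.063  0.0291] -0.0592 [530.2 233.5]
4 [0.0858 0.0333] -0.0789 [539.3 235.2]
5 [0.109  0.0347] -0.0987 [548.6 235.8]

6 [0.1322 0.0333] -0.1184 [557.9 235.2]
7 [0.155  0.0289] -0.1381 [567.  233.5]
8 [0.1771 0.0218] -0.1579 [575.9 230.6]
9 [0.1982 0.012 ] -0.1776 [584.3 226.7]
10 [ 0.2179 -0.0003] -0.1974 [592.2 221.8]
```

```bash
python3 -m creep '[{"dx":0.0197,"dy":0.0123,"dz":0,"rx":0,"ry":0,"rz":-0.0197,"grip":1},{"dx":0.0408,"dy":0.022,"dz":0,"rx":0,"ry":0,"rz":-0.0395,"grip":1},{"dx":0.063,"dy":0.0291,"dz":0,"rx":0,"ry":0,"rz":-0.0592,"grip":1},{"dx":0.0858,"dy":0.0333,"dz":0,"rx":0,"ry":0,"rz":-0.0789,"grip":1},{"dx":0.109,"dy":0.0347,"dz":0,"rx":0,"ry":0,"rz":-0.0987,"grip":1}]'
```

```text
clock: 5.15
eef_pos: [548.2, 235.1, 87.4]
tool_rot: [-3.14, 0.001, 1.553]
force: [-1.3, -1.0, 4.8]
width: 14.5
gripper_force: 58.4
```

```bash
python3 -m creep '[{"dx":0.0232,"dy":-0.0014,"dz":0,"rx":0,"ry":0,"rz":-0.0197,"grip":1},{"dx":0.046,"dy":-0.0058,"dz":0,"rx":0,"ry":0,"rz":-0.0395,"grip":1},{"dx":0.0681,"dy":-0.0129,"dz":0,"rx":0,"ry":0,"rz":-0.0592,"grip":1},{"dx":0.0892,"dy":-0.0227,"dz":0,"rx":0,"ry":0,"rz":-0.0789,"grip":1},{"dx":0.1089,"dy":-0.035,"dz":0,"rx":0,"ry":0,"rz":-0.0987,"grip":1}]'
python3 -m creep '[{"dx":0,"dy":0,"dz":0,"rx":0,"ry":0,"rz":0,"grip":1},{"dx":0,"dy":0,"dz":0,"rx":0,"ry":0,"rz":0,"grip":1},{"dx":0,"dy":0,"dz":0,"rx":0,"ry":0,"rz":0,"grip":1},{"dx":0,"dy":0,"dz":0,"rx":0,"ry":0,"rz":0,"grip":1},{"dx":0,"dy":0,"dz":0,"rx":0,"ry":0,"rz":0,"grip":1}]'
python3 -m creep '[{"dx":0,"dy":0,"dz":0,"rx":0,"ry":0,"rz":0,"grip":1},{"dx":0,"dy":0,"dz":0,"rx":0,"ry":0,"rz":0,"grip":1},{"dx":0,"dy":0,"dz":0,"rx":0,"ry":0,"rz":0,"grip":1},{"dx":0,"dy":0,"dz":0,"rx":0,"ry":0,"rz":0,"grip":1},{"dx":0,"dy":0,"dz":0,"rx":0,"ry":0,"rz":0,"grip":1}]'
python3 - <<'E'
from h import *
for n in ("wrist","side"):
    i=get_image(n);cv2.imwrite(f"pics/{n}2.png",i[:,:,::-1])
s=cv2.imread("pics/side2.png")[200:290,265:365];w=cv2.imread("pics/wrist2.png")
cv2.imwrite("pics/c2.png",np.hstack([cv2.resize(s,(360,360),interpolation=2),cv2.resize(w,(440,330))[0:330].copy() if 0 else cv2.copyMakeBorder(cv2.resize(w,(440,330)),0,30,0,0,0)]))
E
```

```text
clock: 5.78
eef_pos: [591.6, 221.1, 87.4]
tool_rot: [-3.141, 0.001, 0.933]
force: [-2.1, -0.4, 4.6]
width: 14.5
gripper_force: 58.6
clock: 6.4
eef_pos: [592.4, 220.6, 87.4]
tool_rot: [3.141, 0.0, 0.936]
force: [-0.5, -3.1, 4.9]
width: 14.4
gripper_force: 58.8
clock: 7.02
eef_pos: [592.3, 220.6, 87.4]
tool_rot: [3.141, 0.001, 0.936]
force: [0.1, -3.3, 5.1]
width: 14.7
gripper_force: 58.8
```

View pics/c2.png

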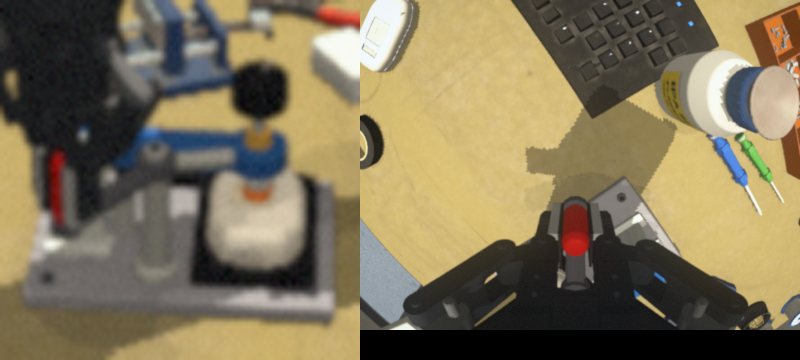

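The arm is level: the blue bar is horizontal in the side crop at about (230,150), with the foot over the sensor. Swinging the lever back.

```bash
python3 arc.py 592.3 220.9 -.6 5;python3 arc.py 548.5 235.8 -.6 5; python3 arc.py 592.3 220.9 -1.33 10|tail -1
```

```text
1 [-0.0189  0.0121] 0.0191 [585.1 226.3]
2 [-0.0392  0.0219] 0.0382 [577.  230.2]
3 [-0.0605  0.0292] 0.0573 [568.5 233.1]
4 [-0.0825  0.0339] 0.0764 [559.7 235. ]
5 [-0.1048  0.0359] 0.0955 [550.7 235.8]
1 [-0.0224 -0.0013] 0.0191 [539.5 235.3]
2 [-0.0446 -0.0054] 0.0382 [530.7 233.7]
3 [-0.0661 -0.012 ] 0.0573 [522.1 231. ]
4 [-0.0866 -0.0212] 0.0764 [513.9 227.3]
5 [-0.1059 -0.0327] 0.0955 [506.2 222.7]
10 [-0.2313 -0.0081] 0.2117 [500.2 218.2]
```

```bash
python3 -m creep '[{"dx":-0.019,"dy":0.012,"dz":0,"rx":0,"ry":0,"rz":0.0191,"grip":1},{"dx":-0.0394,"dy":0.0217,"dz":0,"rx":0,"ry":0,"rz":0.0382,"grip":1},{"dx":-0.0607,"dy":0.0288,"dz":0,"rx":0,"ry":0,"rz":0.0573,"grip":1},{"dx":-0.0828,"dy":0.0333,"dz":0,"rx":0,"ry":0,"rz":0.0764,"grip":1},{"dx":-0.1053,"dy":0.035,"dz":0,"rx":0,"ry":0,"rz":0.0955,"grip":1}]'
```

```text
clock: 7.75
eef_pos: [550.5, 235.1, 87.4]
tool_rot: [3.141, -0.0, 1.54]
force: [1.8, -3.2, 3.3]
width: 14.9
gripper_force: 58.6
```

```bash
python3 -m creep '[{"dx":-0.0224,"dy":-0.0007,"dz":0,"rx":0,"ry":0,"rz":0.0191,"grip":1},{"dx":-0.0447,"dy":-0.0041,"dz":0,"rx":0,"ry":0,"rz":0.0382,"grip":1},{"dx":-0.0665,"dy":-0.0101,"dz":0,"rx":0,"ry":0,"rz":0.0573,"grip":1},{"dx":-0.0872,"dy":-0.0186,"dz":0,"rx":0,"ry":0,"rz":0.0764,"grip":1},{"dx":-0.1069,"dy":-0.0296,"dz":0,"rx":0,"ry":0,"rz":0.0955,"grip":1}]'; python3 arc.py 507.7 223.3 -.14 5;
```

```text
clock: 8.38
eef_pos: [508.1, 223.4, 87.5]
tool_rot: [3.14, 0.0, 2.14]
force: [4.2, -2.3, 1.6]
width: 14.6
gripper_force: 58.5
1 [-0.0044 -0.0029] 0.0045 [505.8 222.4]
2 [-0.0086 -0.006 ] 0.0089 [504.1 221.2]
3 [-0.0128 -0.0092] 0.0134 [502.4 219.9]
4 [-0.0169 -0.0124] 0.0178 [500.7 218.6]
5 [-0.0209 -0.0158] 0.0223 [499.1 217.3]
```

```bash
python3 -m creep '[{"dx":-0.0044,"dy":-0.0029,"dz":0,"rx":0,"ry":0,"rz":0.0045,"grip":1},{"dx":-0.0086,"dy":-0.006,"dz":0,"rx":0,"ry":0,"rz":0.0089,"grip":1},{"dx":-0.0128,"dy":-0.0092,"dz":0,"rx":0,"ry":0,"rz":0.0134,"grip":1},{"dx":-0.0169,"dy":-0.0124,"dz":0,"rx":0,"ry":0,"rz":0.0178,"grip":1},{"dx":-0.0209,"dy":-0.0158,"dz":0,"rx":0,"ry":0,"rz":0.0223,"grip":1}]'; python3 arc.py 499.1 217.5 -.05 5;
```

```text
clock: 9.0
eef_pos: [499.7, 217.2, 87.4]
tool_rot: [3.14, 0.0, 2.278]
force: [4.7, -2.6, 2.7]
width: 14.4
gripper_force: 58.5
1 [-0.0014 -0.0012] 0.0016 [498.7 216.9]
2 [-0.0028 -0.0025] 0.0032 [498.1 216.4]
3 [-0.0042 -0.0038] 0.0048 [497.6 215.8]
4 [-0.0056 -0.005 ] 0.0064 [497.  215.3]
5 [-0.0069 -0.0063] 0.008 [496.5 214.8]
```

```bash
python3 -m creep '[{"dx":-0.0014,"dy":-0.0012,"dz":0,"rx":0,"ry":0,"rz":0.0016,"grip":1},{"dx":-0.0028,"dy":-0.0025,"dz":0,"rx":0,"ry":0,"rz":0.0032,"grip":1},{"dx":-0.0042,"dy":-0.0038,"dz":0,"rx":0,"ry":0,"rz":0.0048,"grip":1},{"dx":-0.0056,"dy":-0.005,"dz":0,"rx":0,"ry":0,"rz":0.0064,"grip":1},{"dx":-0.0069,"dy":-0.0063,"dz":0,"rx":0,"ry":0,"rz":0.008,"grip":1}]'
```

```text
clock: 9.62
eef_pos: [498.9, 216.5, 87.6]
tool_rot: [3.135, -0.0, 2.326]
force: [9.6, 2.7, -3.3]
width: 14.3
gripper_force: 58.4
```

```bash
python3 -m creep '[{"dx":0,"dy":0,"dz":0,"rx":0,"ry":0,"rz":0,"grip":-1},{"dx":0,"dy":0,"dz":0,"rx":0,"ry":0,"rz":0,"grip":-1},{"dx":0,"dy":0,"dz":0,"rx":0,"ry":0,"rz":0,"grip":-1},{"dx":0,"dy":0,"dz":0,"rx":0,"ry":0,"rz":0,"grip":-1},{"dx":0,"dy":0,"dz":0.05,"rx":0,"ry":0,"rz":0,"grip":-1}]'
python3 -m creep '[{"dx":0,"dy":0,"dz":0.3,"rx":0,"ry":0,"rz":0,"grip":-1},{"dx":0,"dy":0,"dz":0.3,"rx":0,"ry":0,"rz":0,"grip":-1},{"dx":-0.15,"dy":0.1,"dz":0.3,"rx":0,"ry":0,"rz":-0.05,"grip":-1},{"dx":-0.15,"dy":0.1,"dz":0.3,"rx":0,"ry":0,"rz":-0.05,"grip":-1},{"dx":-0.15,"dy":0.1,"dz":0.3,"rx":0,"ry":0,"rz":-0.05,"grip":-1}]'
python3 - <<'E'
from h import *
print(ctrl.read_state()["eef_pos"])
for n in ("wrist","side","top"):
    i=get_image(n);cv2.imwrite(f"pics/{n}3.png",i[:,:,::-1])
s=cv2.imread("pics/side3.png")[190:290,260:370];t=cv2.imread("pics/top3.png")[190:300,290:400];w=cv2.imread("pics/wrist3.png")
cv2.imwrite("pics/c3.png",np.hstack([np.vstack([cv2.resize(s,(300,300),interpolation=2),cv2.resize(t,(300,300),interpolation=2)]),cv2.copyMakeBorder(cv2.resize(w,(500,375)),0,225,0,0,0)]))
c,st,_=blob(redmask(w[:,:,::-1].copy()),(0,0,640,480));print(c,st)
E
```

```text
clock: 10.25
eef_pos: [495.0, 214.0, 106.4]
tool_rot: [-3.138, -0.001, 2.327]
force: [0.3, -0.4, -0.1]
width: 85.4
gripper_force: 0.0
clock: 10.88
eef_pos: [435.5, 255.1, 227.7]
tool_rot: [3.141, 0.0, 2.016]
force: [0.7, 0.2, 0.0]
width: 85.4
gripper_force: 0.0
[435.50615521 255.09463423 227.70760547]
[365.19815668 310.41935484] [357 303  17  16 217]
```

View pics/c3.png

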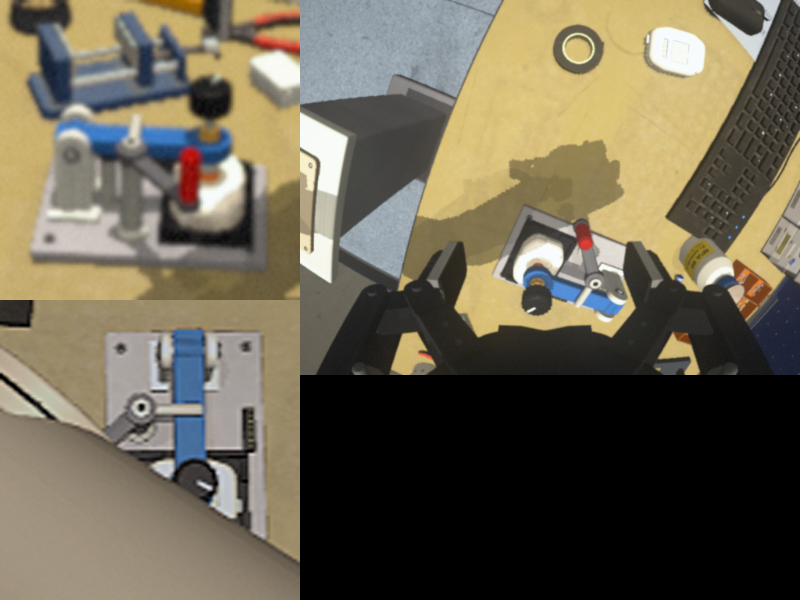

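The lever's pin now lies across the level arm (top view, crop (185,410)). The knob is at crop (196,484) in the top view and at about (303,384) in the wrist view, with its white line visible.

```bash
python3 - <<'E'
from h import *
w=cv2.imread("pics/wrist3.png");t=cv2.imread("pics/top3.png");s=cv2.imread("pics/side3.png")
cv2.imwrite("pics/c4.png",np.hstack([cv2.resize(w[345:425,265:345],(400,400),interpolation=2),cv2.resize(t[240:280,340:380],(400,400),interpolation=2)]))
print(plane("top",(361.9,257.1),119))
E
```

```text
[486.9098747  119.84207317 119.        ]
```

View pics/c4.png

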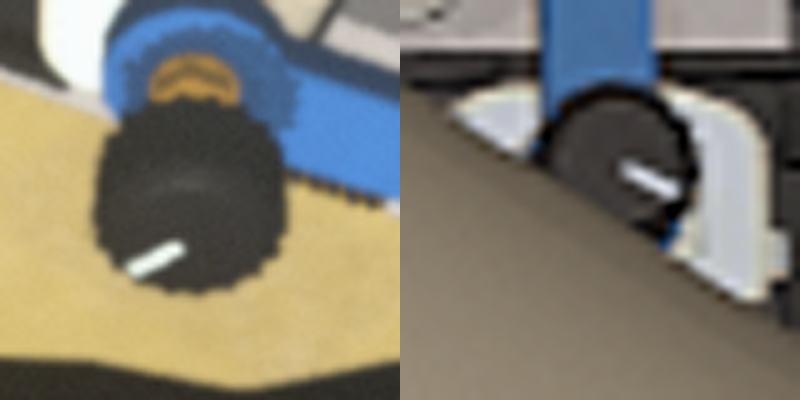

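The wrist crop shows the white line from (183,245) to (132,272). In the top crop it runs from (623,167) to (675,190).

```bash
python3 - <<'E'
from h import *
Z=121
a,b=wplane((301.6,394),Z),wplane((291.4,399.4),Z);c,d=plane("top",(362.3-.4,256.7-.4),Z),plane("top",(367.5-.4,259-.4),Z)
for p,q in((a,b),(c,d)):
    v=q-p; print(p,q,np.linalg.norm(v),"angle ccw from -x",np.arctan2(v[1],v[0])+np.pi)
# knob top-face centre from wrist: disc approx crop centre
print(wplane((265+192/5,345+237/5),Z), plane("top",(340+21.8-.4,240+16.8-.4),Z))
print(wplane((301.6,394),Z))
E
```

```text
[488.02821478 118.34236865 121.        ] [482.64213059 108.14545872 121.        ] 11.531993539483413 angle ccw from -x 1.0848382010014843
[488.25814665 119.98938788 121.        ] [483.77406647 109.67435048 121.        ] 11.247531796508968 angle ccw from -x 1.1607275845388307
[488.64064291 120.82440278 121.        ] [488.04498459 120.9829178  121.        ]
[488.02821478 118.34236865 121.        ]
```

```bash
python3 -m creep '[{"dx":0.1325,"dy":-0.335,"dz":0,"rx":0,"ry":0,"rz":-0.012,"grip":-1},{"dx":0.1325,"dy":-0.335,"dz":0,"rx":0,"ry":0,"rz":-0.012,"grip":-1},{"dx":0.1325,"dy":-0.335,"dz":0,"rx":0,"ry":0,"rz":-0.012,"grip":-1},{"dx":0.1325,"dy":-0.335,"dz":-0.14,"rx":0,"ry":0,"rz":-0.012,"grip":-1},{"dx":0.1325,"dy":-0.335,"dz":-0.2,"rx":0,"ry":0,"rz":-0.012,"grip":-1}]'
python3 -m creep '[{"dx":0,"dy":0,"dz":0,"rx":0,"ry":0,"rz":0,"grip":-1},{"dx":0,"dy":0,"dz":0,"rx":0,"ry":0,"rz":0,"grip":-1},{"dx":0,"dy":0,"dz":0,"rx":0,"ry":0,"rz":0,"grip":-1},{"dx":0,"dy":0,"dz":0,"rx":0,"ry":0,"rz":0,"grip":-1},{"dx":0,"dy":0,"dz":0,"rx":0,"ry":0,"rz":0,"grip":-1}]'
python3 - <<'E'
from h import *
w=get_image("wrist");cv2.imwrite("pics/w5.png",w[:,:,::-1]);print(ctrl.read_state()["eef_pos"])
E
```

```text
clock: 11.65
eef_pos: [488.7, 118.4, 144.7]
tool_rot: [-3.138, -0.0, 1.936]
force: [0.6, -0.2, 0.3]
width: 85.3
gripper_force: 0.0
clock: 12.28
eef_pos: [489.5, 120.6, 147.8]
tool_rot: [3.141, 0.0, 1.937]
force: [-0.3, -0.0, 0.0]
width: 85.4
gripper_force: 0.0
[489.46235324 120.60943676 147.69881807]
```

View pics/w5.png

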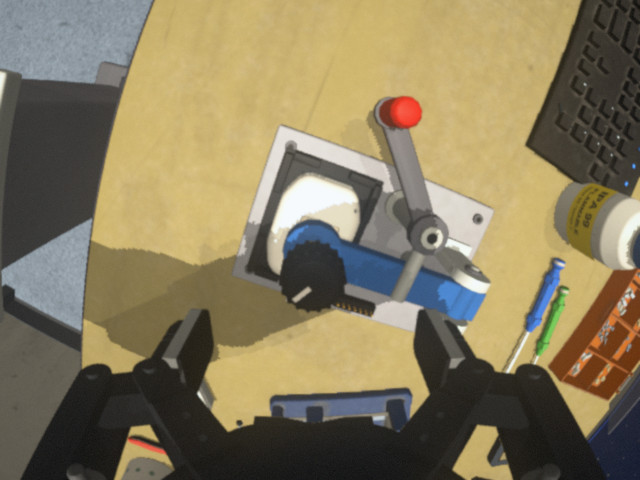

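The wrist view shows the knob top centred near (313,281) with its line pointing lower-left, from (310,290) to (294,301). The pin is over the arm.

```bash
python3 - <<'E'
from h import *
w=cv2.imread("pics/w5.png");h=cv2.cvtColor(w,cv2.COLOR_BGR2HSV);m=(h[...,2]<75).astype(np.uint8)
m=cv2.morphologyEx(m,cv2.MORPH_OPEN,np.ones((9,9)))
c,s,l=blob(m,(270,235,355,318));print(c,s)
pts=cv2.findContours(l.astype(np.uint8),0,1)[0][0];print(cv2.minEnclosingCircle(pts))
print(wplane(c,113),wplane((313,282),121));a,b=wplane((310,290),121),wplane((294,301),121);v=b-a;print(a,np.arctan2(v[1],v[0])+np.pi)
a,b=wplane((403,112),123),wplane((430,238),93);v=a-b;print(a,b,np.hypot(*v[:2]),np.arctan2(57,-48)-np.arctan2(v[1],v[0]))
E
```

```text
[313.87460087 275.42815675] [ 279  242   67   69 3445]
((316.5, 276.5), 38.24274444580078)
[486.871808   123.56622352 113.        ] [486.45533321 123.38032746 121.        ]
[486.64743795 118.63733611 121.        ] 1.0242171559787105
[494.21028159 215.98393166 123.        ] [544.61451035 160.67187998  93.        ] 74.83321012714171 -0.039114126457031606
```

```bash
python3 -m creep '[{"dx":-0.0025,"dy":0.0025,"dz":-0.04,"rx":0,"ry":0,"rz":0,"grip":-1},{"dx":-0.0025,"dy":0.0025,"dz":-0.08,"rx":0,"ry":0,"rz":0,"grip":-1},{"dx":-0.0025,"dy":0.0025,"dz":-0.12,"rx":0,"ry":0,"rz":0,"grip":-1},{"dx":-0.0025,"dy":0.0025,"dz":-0.139,"rx":0,"ry":0,"rz":0,"grip":-1},{"dx":-0.0025,"dy":0.0025,"dz":-0.139,"rx":0,"ry":0,"rz":0,"grip":-1}]'
python3 -m creep '[{"dx":0,"dy":0,"dz":0,"rx":0,"ry":0,"rz":0,"grip":0},{"dx":0,"dy":0,"dz":0,"rx":0,"ry":0,"rz":0,"grip":0},{"dx":0,"dy":0,"dz":0,"rx":0,"ry":0,"rz":0,"grip":1},{"dx":0,"dy":0,"dz":0,"rx":0,"ry":0,"rz":0,"grip":1},{"dx":0,"dy":0,"dz":0,"rx":0,"ry":0,"rz":0,"grip":1}]'
python3 -c "
from cell import ctrl
s=ctrl.read_state();print(s['torque'],s['force'],s['eef_pos'],s['tool_rot'],s['qpos'])"
```

```text
clock: 12.95
eef_pos: [488.0, 121.5, 91.2]
tool_rot: [-3.141, -0.0, 1.937]
force: [0.2, 0.1, -0.4]
width: 85.4
gripper_force: 0.0
clock: 13.58
eef_pos: [488.8, 121.7, 92.2]
tool_rot: [3.14, 0.0, 1.937]
force: [-0.7, -0.3, 6.1]
width: 32.6
gripper_force: 59.0
[-0.03260741  0.09366985  0.00437438] [-0.72778795 -0.2822226   6.12814167] [488.75228658 121.68467725  92.23872693] [3.14040031e+00 1.42257263e-04 1.93716297e+00] [-0.07091786  0.65851262 -0.33981245  2.03793299  0.42975266  0.5118756
 -0.35708621]
```

```bash
python3 -m creep '[{"dx":0,"dy":0,"dz":-0.0003,"rx":0,"ry":0,"rz":-0.028,"grip":1},{"dx":0,"dy":0,"dz":-0.0006,"rx":0,"ry":0,"rz":-0.056,"grip":1},{"dx":0,"dy":0,"dz":-0.0009,"rx":0,"ry":0,"rz":-0.084,"grip":1},{"dx":0,"dy":0,"dz":-0.0012,"rx":0,"ry":0,"rz":-0.112,"grip":1},{"dx":0,"dy":0,"dz":-0.0014,"rx":0,"ry":0,"rz":-0.14,"grip":1}]'
python3 -c "
from cell import ctrl
s=ctrl.read_state();print(s['torque'],s['force'],s['eef_pos'],s['tool_rot'],s['qpos'])"
```

```text
clock: 14.2
eef_pos: [489.1, 121.8, 92.1]
tool_rot: [3.14, -0.001, 1.052]
force: [0.1, -0.5, 8.8]
width: 32.7
gripper_force: 59.2
[-0.00229672  0.23388388  0.0435005 ] [ 0.09984404 -0.47998009  8.75178743] [489.12473656 121.78700192  92.07197399] [ 3.14006785e+00 -1.46445840e-03  1.05202119e+00] [-0.23062843  0.64040615 -0.10211104  2.04241953  0.13713566  0.46291203
 -0.95411158]
```

```bash
python3 -m creep '[{"dx":0,"dy":0,"dz":-0.0001,"rx":0,"ry":0,"rz":-0.004,"grip":1},{"dx":0,"dy":0,"dz":-0.0001,"rx":0,"ry":0,"rz":-0.008,"grip":1},{"dx":0,"dy":0,"dz":-0.0002,"rx":0,"ry":0,"rz":-0.012,"grip":1},{"dx":0,"dy":0,"dz":-0.0002,"rx":0,"ry":0,"rz":-0.016,"grip":1},{"dx":0,"dy":0,"dz":-0.0002,"rx":0,"ry":0,"rz":-0.016,"grip":1}]'
python3 -c "
from cell import ctrl
s=ctrl.read_state();print(s['torque'],s['force'],s['eef_pos'],s['tool_rot'],s['qpos'])"
```

```text
clock: 14.82
eef_pos: [489.2, 121.8, 92.1]
tool_rot: [3.14, -0.002, 0.957]
force: [-0.2, 0.4, 9.9]
width: 32.2
gripper_force: 59.2
[-0.0460202   0.17098359 -0.04312517] [-0.22008896  0.44952808  9.85858646] [489.17529674 121.77786394  92.0537381 ] [ 3.14013717e+00 -1.65398109e-03  9.56743149e-01] [-0.24780217  0.63985723 -0.07671643  2.04288076  0.10358834  0.46020077
 -1.01621601]
```

```bash
python3 -m creep '[{"dx":0,"dy":0,"dz":0,"rx":0,"ry":0,"rz":-0.003,"grip":1},{"dx":0,"dy":0,"dz":0,"rx":0,"ry":0,"rz":-0.006,"grip":1},{"dx":0,"dy":0,"dz":0,"rx":0,"ry":0,"rz":-0.009,"grip":1},{"dx":0,"dy":0,"dz":0,"rx":0,"ry":0,"rz":-0.012,"grip":1},{"dx":0,"dy":0,"dz":0,"rx":0,"ry":0,"rz":-0.012,"grip":1}]'
python3 -c "
from cell import ctrl
s=ctrl.read_state();print(s['torque'],s['force'],s['eef_pos'],s['tool_rot'],s['qpos'])"
```

```text
clock: 15.45
eef_pos: [489.2, 121.8, 92.1]
tool_rot: [3.14, -0.002, 0.881]
force: [-0.7, -0.3, 10.7]
width: 32.4
gripper_force: 59.2
[-0.00424278  0.17889215 -0.03185943] [-0.71188542 -0.28439354 10.69835489] [489.22023971 121.75243226  92.0638479 ] [ 3.14024142e+00 -1.83742523e-03  8.81401439e-01] [-0.26117689  0.63956417 -0.05683902  2.04323332  0.07699264  0.45846729
 -1.06518672]
```

```bash
python3 -m creep '[{"dx":0,"dy":0,"dz":0,"rx":0,"ry":0,"rz":-0.003,"grip":1},{"dx":0,"dy":0,"dz":0,"rx":0,"ry":0,"rz":-0.006,"grip":1},{"dx":0,"dy":0,"dz":0,"rx":0,"ry":0,"rz":-0.009,"grip":1},{"dx":0,"dy":0,"dz":0,"rx":0,"ry":0,"rz":-0.012,"grip":1},{"dx":0,"dy":0,"dz":0,"rx":0,"ry":0,"rz":-0.012,"grip":1}]'
python3 -c "
from cell import ctrl
s=ctrl.read_state();print(s['torque'],s['force'],s['eef_pos'],s['tool_rot'],s['qpos'])"
```

```text
clock: 16.08
eef_pos: [489.3, 121.9, 92.1]
tool_rot: [3.14, -0.002, 0.811]
force: [0.0, -0.8, 9.7]
width: 32.3
gripper_force: 59.3
[-0.21058081  0.08898277  1.14256032] [ 0.03582866 -0.82101133  9.65301575] [489.25166206 121.89477526  92.05565778] [ 3.13968330e+00 -1.69100208e-03  8.11447331e-01] [-0.27503352  0.63946079 -0.03749213  2.04360119  0.05264116  0.45701049
 -1.11166606]
```

Seated: the torque about z has risen to 1.14 N·m. Backing off in small steps to find the zero-torque yaw.

```bash
python3 -m creep '[{"dx":0,"dy":0,"dz":0,"rx":0,"ry":0,"rz":0.001,"grip":1},{"dx":0,"dy":0,"dz":0,"rx":0,"ry":0,"rz":0.002,"grip":1},{"dx":0,"dy":0,"dz":0,"rx":0,"ry":0,"rz":0.002,"grip":1},{"dx":0,"dy":0,"dz":0,"rx":0,"ry":0,"rz":0.002,"grip":1},{"dx":0,"dy":0,"dz":0,"rx":0,"ry":0,"rz":0.002,"grip":1}]'
python3 -c "
from cell import ctrl
s=ctrl.read_state();print(s['torque'],s['tool_rot'])"
```

```text
clock: 16.7
eef_pos: [489.2, 121.9, 92.1]
tool_rot: [3.14, -0.002, 0.823]
force: [-0.3, -1.4, 9.1]
width: 32.2
gripper_force: 59.3
[-0.18065973  0.14838843  0.88405133] [ 3.13981366e+00 -1.78375914e-03  8.23104012e-01]
```

```bash
python3 -m creep '[{"dx":0,"dy":0,"dz":0,"rx":0,"ry":0,"rz":0.001,"grip":1},{"dx":0,"dy":0,"dz":0,"rx":0,"ry":0,"rz":0.002,"grip":1},{"dx":0,"dy":0,"dz":0,"rx":0,"ry":0,"rz":0.002,"grip":1},{"dx":0,"dy":0,"dz":0,"rx":0,"ry":0,"rz":0.002,"grip":1},{"dx":0,"dy":0,"dz":0,"rx":0,"ry":0,"rz":0.002,"grip":1}]'
python3 -c "
from cell import ctrl
s=ctrl.read_state();print(s['torque'],s['tool_rot'])"
```

```text
clock: 17.32
eef_pos: [489.2, 121.8, 92.1]
tool_rot: [3.14, -0.002, 0.835]
force: [-0.1, -1.6, 10.6]
width: 32.3
gripper_force: 59.3
[-0.067535    0.12822377  0.73406704] [ 3.13995829e+00 -1.74630120e-03  8.34666668e-01]
```

```bash
python3 -m creep '[{"dx":0,"dy":0,"dz":0,"rx":0,"ry":0,"rz":0.002,"grip":1},{"dx":0,"dy":0,"dz":0,"rx":0,"ry":0,"rz":0.004,"grip":1},{"dx":0,"dy":0,"dz":0,"rx":0,"ry":0,"rz":0.004,"grip":1},{"dx":0,"dy":0,"dz":0,"rx":0,"ry":0,"rz":0.004,"grip":1},{"dx":0,"dy":0,"dz":0,"rx":0,"ry":0,"rz":0.004,"grip":1}]'
python3 -c "
from cell import ctrl
s=ctrl.read_state();print(s['torque'],s['tool_rot'])"
```

```text
clock: 17.95
eef_pos: [489.2, 121.8, 92.1]
tool_rot: [3.14, -0.002, 0.858]
force: [-0.2, -0.9, 10.8]
width: 32.1
gripper_force: 59.3
[-0.09913266  0.18587888  0.37859435] [ 3.14013740e+00 -1.80465220e-03  8.58035115e-01]
```

```bash
python3 -m creep '[{"dx":0,"dy":0,"dz":0,"rx":0,"ry":0,"rz":0.002,"grip":1},{"dx":0,"dy":0,"dz":0,"rx":0,"ry":0,"rz":0.004,"grip":1},{"dx":0,"dy":0,"dz":0,"rx":0,"ry":0,"rz":0.004,"grip":1},{"dx":0,"dy":0,"dz":0,"rx":0,"ry":0,"rz":0.004,"grip":1},{"dx":0,"dy":0,"dz":0,"rx":0,"ry":0,"rz":0.004,"grip":1}]'
python3 -c "
from cell import ctrl
s=ctrl.read_state();print(s['torque'],s['tool_rot'])"
```

```text
clock: 18.58
eef_pos: [489.2, 121.8, 92.1]
tool_rot: [3.14, -0.002, 0.881]
force: [-0.1, -1.2, 9.2]
width: 32.5
gripper_force: 59.3
[ 0.00488185  0.18981596 -0.01474181] [ 3.14027984e+00 -1.87086086e-03  8.81476627e-01]
```

```bash
python3 -m creep '[{"dx":0,"dy":0,"dz":0.0003,"rx":0,"ry":0,"rz":0.026,"grip":1},{"dx":0,"dy":0,"dz":0.0005,"rx":0,"ry":0,"rz":0.052,"grip":1},{"dx":0,"dy":0,"dz":0.0008,"rx":0,"ry":0,"rz":0.078,"grip":1},{"dx":0,"dy":0,"dz":0.001,"rx":0,"ry":0,"rz":0.104,"grip":1},{"dx":0,"dy":0,"dz":0.0013,"rx":0,"ry":0,"rz":0.13,"grip":1}]'
python3 -m creep '[{"dx":0,"dy":0,"dz":0.0003,"rx":0,"ry":0,"rz":0.026,"grip":1},{"dx":0,"dy":0,"dz":0.0005,"rx":0,"ry":0,"rz":0.052,"grip":1},{"dx":0,"dy":0,"dz":0.0008,"rx":0,"ry":0,"rz":0.078,"grip":1},{"dx":0,"dy":0,"dz":0.001,"rx":0,"ry":0,"rz":0.104,"grip":1},{"dx":0,"dy":0,"dz":0.0012,"rx":0,"ry":0,"rz":0.12,"grip":1}]'
python3 -m creep '[{"dx":0,"dy":0,"dz":0,"rx":0,"ry":0,"rz":0,"grip":1},{"dx":0,"dy":0,"dz":0,"rx":0,"ry":0,"rz":0,"grip":1},{"dx":0,"dy":0,"dz":0,"rx":0,"ry":0,"rz":0,"grip":1},{"dx":0,"dy":0,"dz":0,"rx":0,"ry":0,"rz":0,"grip":1},{"dx":0,"dy":0,"dz":0,"rx":0,"ry":0,"rz":0,"grip":1}]'
python3 - <<'E'
from h import *
s=ctrl.read_state();print(s['torque'],s['tool_rot'],s['qpos'][6])
w=get_image("wrist")[:,:,::-1];cv2.imwrite("pics/w6.png",w);si=get_image("side")[:,:,::-1]
cv2.imwrite("pics/c6.png",np.hstack([cv2.resize(w,(500,375)),cv2.resize(si[180:290,260:348],(300,375),interpolation=2)]))
E
```

```text
clock: 19.2
eef_pos: [488.9, 121.7, 92.2]
tool_rot: [3.14, -0.0, 1.703]
force: [-0.9, -0.2, 3.6]
width: 32.4
gripper_force: 59.0
clock: 19.82
eef_pos: [488.7, 121.5, 92.6]
tool_rot: [3.141, 0.001, 2.456]
force: [-1.4, 0.1, 6.0]
width: 32.2
gripper_force: 59.0
clock: 20.45
eef_pos: [488.7, 121.6, 92.6]
tool_rot: [3.141, 0.001, 2.453]
force: [-0.1, -0.7, 5.8]
width: 32.1
gripper_force: 59.0
[-0.07620779  0.08866643  0.03134994] [3.14100578e+00 7.95915929e-04 2.45256344e+00] 0.005872212222739663
```

View pics/c6.png

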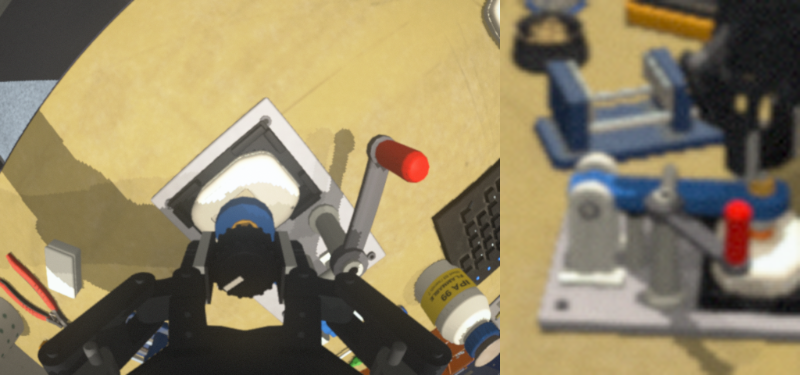

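The wrist view shows the knob still gripped, with its white line from (243,279) to (222,289) in the half-size picture. The lever is still home over the arm and the sensor is in its nest.

```bash
python3 - <<'E'
from h import *
w=cv2.imread("pics/w6.png")[345:385,270:325];h=cv2.cvtColor(w,cv2.COLOR_BGR2HSV);m=(h[...,2]>150)&(h[...,1]<60)
n,l,s,c=cv2.connectedComponentsWithStats(m.astype(np.uint8));i=1+s[1:,4].argmax();print(s[i])
ys,xs=np.where(l==i);vx,vy,x,y=cv2.fitLine(np.c_[xs,ys].astype(np.float32),2,0,.01,.01).ravel()
if vx>0:vx,vy=-vx,-vy
a=wplane((270+x-8*vx,345+y-8*vy),120.5);b=wplane((270+x+8*vx,345+y+8*vy),120.5);v=b-a
print(a,b,(np.arctan2(v[1],v[0])+np.pi)%(2*np.pi))
E
```

```text
[ 17  10  24  17 150]
[487.73305525 117.02933612 120.5       ] [487.84475398 110.21036366 120.5       ] 1.5871754434460623
```

```bash
python3 -c "
from cell import ctrl
print(ctrl.finish_job())"
```

```text
the job is handed in; nothing more can be done
None
```

Job handed in: arm level, lever back at its stop with its pin over the arm, thumbscrew seated (1.14 N·m) then backed off 1.57 rad and still gripped; the knob's white line confirms about 1.57 rad, and the handed-in call returned no verdict.

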